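Take the opal pane out of the light box and lay it in the cleaning cradle

ROBOT

A 6-joint arm with a two-finger parallel gripper is mounted at the origin on a cart in front of the work surface, level with it; the furniture and walls round the work are solid. World frame = base frame: x ahead of the robot, y to its left, z up, the work surface at z = 0. Lengths are in m, angles in rad, forces in N, time in s.
With the tool pointing down it reaches from about 0.3 to 0.775 m from the base axis. Payload 14.6 kg.
Tool frame: the origin (TCP) lies at the very end of the fingers, on their centre line; the grasp point (between the pads) lies 19 mm behind it (env.grip_depth is the distance from the TCP to the grasp point, in m); z points along the fingers, y is the line along which they close (so a half turn about z gives the same grasp; the last joint's range is limited). The gripper opens to 94 mm and grips with 3 to 60 N. Pads are 16 mm wide; open, the fingers measure 119 mm over their backs; the gripper's body (75 mm by 177 mm) begins 78 mm behind the grasp point.
Start: joints at [1.215, 0.3, 1.521, -0, 1.321, -0.067], TCP at [0.157, 0.527, 0.167] pointing down, gripper open.
Joint ranges: [-3.03, 3.03], [-0.79, 2.21], [0.23, 2.52], [-1.04, 4.18], [0, 3.07], [-2.55, 2.55]. Speed limits (rad/s): [2.22, 2.22, 2.57, 3.14, 3.14, 3.14].

INTERFACE

Orientations are given as a rotation vector (axis times angle).
In Python, from workcell import env gives the robot as it stands.
- The arm moves only by the tool move_arm, never from a script. Its argument "motion" is a list of rows, each a list of 5 numbers: the opening, from 0 (shut) to 1 (fully open), then the shift along the tool's x, y, z in cm, then the turn about the tool's z in rad. In form: [[grip, dx, dy, dz, turn], ...]. A call has 1 to 12 rows; each row shifts and turns the commanded pose from where the row before left it, along the tool's axes as they then stand; what a row does not reach is not made up. A row lasts 1/10 s, in which the tool goes at most 50 mm and 8.59 degrees, less where a joint would pass 70% of its speed; a pose out of reach is approached as far as the arm can. A call with a gripper value outside its range is refused whole. The fingers move at their own pace and stop on an object; "squeeze" is the grip in N (left out, the last holds). Time passes only in rows, so rows that do not move let the fingers close. It gives the time, the measured TCP pose, the force, the opening and the grip force at its end, in the units of the state.
- env.sense(): the state, without advancing time (a new reading comes with each control period).
- env.grab_frame(name): name is "scene" or "top" or "wrist"; returns (picture, depth): 420x560x3 uint8, red, green, blue; 420x560 float32, m along the optical axis (not along the pixel's ray), 0 where there is no reading.
- env.camera_model(name): a dict with "K" (3x3 intrinsics, pixels), "dist_coeffs" ([k1, k2, p1, p2, k3] as OpenCV has them; the pictures are not rectified), "R" (3x3) and "t" (3): a world point X has camera coordinates R X + t; the wrist camera has in their place "mount" (4x4, takes a point from camera to tool coordinates, whose origin is the TCP and whose axes are the flange's). Camera axes: x right, y down, z forward; pixel columns grow to the right and rows downward; lengths in m; the calibration is good to about 2 mm. A picture is of the moment at which its call begins: read the wrist's pose just before it. camera_model takes no time and is no camera call.
- env.close_job(): hands the job in; it is judged then, once.
The state is a dict: "clock": time; "joints": joint angles; "qd": joint speeds; "joint_torque": joint torques, N m; "tcp_pos": TCP position; "tcp_rot": TCP orientation; "force": force on the tool from outside, world axes, zero at the start; "wrist_torque": the same for the moment, N m; "width": finger opening in m; "grasp_force": force on a finger pad.
Only numpy, scipy, OpenCV 4.12 (cv2) and the standard library are available. Lean on these libraries where they do the work, as an engineer would, in place of code of your own. Each camera call takes 0.05 s, during which the arm holds its last target. There are 200 camera calls.

TASK

Take the opal pane out of the bench light box for cleaning: turn the small swing tab on the light box fully aside, lift the pane out of its frame and set it down flat on the free worktop, letting go of it. Then take it the other way, by its short ends, and lay it fully down in the grey cradle between the two high walls. Do not drop the pane, leave the tab turned aside, and do not disturb the tally counter, the petri dishes or the small brown bottle.

Things in the scene. Friction and masses are not known exactly. Their poses are not given: they have to be found in the camera images.
- light_box: White bench light box, fixed, 96 (x) x 120 (y) x 34 mm high, black rocker switch on its -x side. Origin: centre of its underside on the worktop; z up. On its flat top an aluminium frame, two end pieces 12 mm high, holds the pane with 2 mm play all round. They close both short sides and wrap round the corners: see box_seat.
- box_seat (a point): Centre of the light box's flat top, 34 mm above the worktop, where the pane's underside centre lies at the start; axes as the light box. Frame end pieces: |y| 32 to 38 mm over |x| up to 30 mm, and |x| 24 to 30 over |y| 21 to 38 mm. So only the middle 42 mm of each long side of the pane is open for fingers, which may reach down to the box top there.
- tab (a joint): Flat steel swing tab on an upright pivot. 0: it points to the light box's -y and overlaps the pane, which then cannot be lifted. Grows clockwise seen from above up to a stop at 1.65 rad (at pi/2 it points to the light box's -x). From 1.1 rad the pane is free; fully aside is 1.3 or more. Starts at 0 to 0.25; friction (about 1.2 N at the lug) keeps it where it is left.
- tab_pivot (a point): On the tab's vertical pivot axis at the tab's underside: 45 mm to +y of the light box's centre, 49.5 mm above the worktop. The tab reaches 24 mm from this axis, is 10 mm wide, 3.5 mm thick, and passes 1.5 mm above the pane; closed, it overlaps the pane by 9 mm.
- tab_lug (a point): Middle of the upright round steel lug on the tab, 8 mm in diameter and 16 mm high (its foot on the tab's upper face, 8 mm below this point and 53 mm above the worktop), 17 mm from the pivot axis; moves with the tab.
- pane: Loose opal pane in an aluminium rim, 44 mm (x) x 60 mm (y) x 14 mm thick (z), 0.08 to 0.17 kg, same on both faces. Origin: centre of its underside; starts lying in the light box's frame, its axes nearly as the light box's.
- cradle: Grey plastic cradle, fixed, 84 (x) x 76 (y) mm. Origin: centre of its underside on the worktop. The pane lies in it with its 60 mm length along the cradle's y (either way round). Two high walls (inner faces at x = +-24 mm, 5 mm thick, 46 mm long in y) stand straight to 45 mm above the worktop, then flare outward to 53 mm; the short ends are open but for low lips.
- cradle_seat (a point): Centre of the cradle's seat, 22 mm above the worktop, where the pane's underside centre shall lie; axes as the cradle. At each short end two low lips rise 3 mm above the seat (|y| 32 to 36 mm, |x| 14 to 24 mm), so the pane has 2 mm play on every side.
- tally_counter: Bystander: small grey hand tally counter, 45 x 61 x 27 mm, loose; origin at the centre of its underside.
- petri_1: Bystander: the nearer of two covered petri dishes (the other is fixed), 60 mm in diameter, 14 mm high, loose; origin at the centre of its underside.
- immersion_oil: Bystander: small brown bottle with a black cap, 26 mm in diameter, 60 mm high, loose; origin at the centre of its underside.

How it is judged:
On the way, in this order (a step that is already met when the one before it is completed fails the run):
1. the tab is turned aside (1.1 rad or more) while the pane still lies in the frame (value of joint tab above 1.1 rad and distance between pane and box_seat below 0.008 m), for 0.2 s.
2. the pane is lifted out of the frame, its underside 20 mm or more above the seat (z of pane in the frame of box_seat above 0.02 m), for 0.1 s.
3. the pane lies flat on the worktop, released (height (world z) of pane below 0.004 m and angle between pane's own z axis and vertical below 0.06 rad and contact force between the fingers and pane below 0.05 N and linear speed of pane below 0.02 m/s), for 0.2 s.
At the end, for the whole second after the job is handed in: The pane lies at rest on the cradle's seat between the walls and lips: its underside within 2 mm of the seat's height and 6 mm of its centre, flat within 0.05 rad, its length along the cradle within 0.2 rad; released; the tab is still turned aside (1.1 rad or more) (horizontal distance between pane and cradle_seat below 0.006 m and z of pane in the frame of cradle_seat between -0.002 and 0.002 m and angle between the z axis of pane and the z axis of cradle, either way round below 0.05 rad and angle between the y axis of pane and the y axis of cradle, either way round below 0.2 rad and linear speed of pane below 0.01 m/s and value of joint tab above 1.1 rad); the robot touches nothing.
It fails at once if the tally counter is moved more than 20 mm (distance of tally_counter from where it was at the start of the episode above 0.02 m).
It fails at once if the petri dish is moved more than 20 mm (distance of petri_1 from where it was at the start of the episode above 0.02 m).
It fails at once if the oil bottle is moved more than 20 mm (distance of immersion_oil from where it was at the start of the episode above 0.02 m).
It fails at once if the pane is dropped (moves faster than 0.6 m/s while no finger touches it) (linear speed of pane above 0.6 m/s and contact force between the fingers and pane below 0.05 N).
It also fails if it takes over 61 s, if anything falls off the work surface, if the arm or the gripper's body presses on something with over 40 N, if the wrist force passes 120 N, or if a joint passes its speed limit or range.

## Working session

There is one attempt and no reset: what is moved stays moved. The work goes in short steps, Python scripts to look and compute and a tool call to move; the robot and the scene stay as the last step left them, time stands still between calls to the robot, and variables do not carry over. Pictures are saved under pics/ and viewed, at most 10 in all, crops included, and the job is handed in when it is done.

Besides the shell and the picture viewer there is one more tool, called after "Emit:" in YAML: its name, and indented under it one key for each argument. move_arm: Moves the arm, as the interface text tells. Its arguments: {"type":"object","properties":{"motion":{"type":"array"},"squeeze":{"type":"number"}},"required":["motion"]}

```bash
mkdir -p pics
cat > h.py <<'E'
import numpy as np, cv2
from scipy.spatial.transform import Rotation as Rn
from workcell import env
def grab(name):
    s=env.sense(); im,d=env.grab_frame(name); m=env.camera_model(name)
    K=np.array(m["K"]);dc=np.array(m["dist_coeffs"],float)
    if name=="wrist":
        M=np.array(m["mount"]);T=np.eye(4);T[:3,:3]=Rn.from_rotvec(s["tcp_rot"]).as_matrix();T[:3,3]=s["tcp_pos"]
        C=T@M; Rwc,o=C[:3,:3],C[:3,3]
    else:
        R=np.array(m["R"]);Rwc=R.T;o=-R.T@np.array(m["t"])
    return im,d,(K,dc,Rwc,o)
def onplane(cam,px,z):
    K,dc,R,o=cam
    p=cv2.undistortPoints(np.array(px,float).reshape(-1,1,2),K,dc)[:,0]
    r=np.c_[p,np.ones(len(p))]@R.T
    return o+r*((z-o[2])/r[:,2])[:,None]
def cloud(cam,d):
    h,w=d.shape;K,dc,R,o=cam
    uv=np.stack(np.meshgrid(np.arange(w),np.arange(h)),-1).reshape(-1,1,2).astype(float)
    p=cv2.undistortPoints(uv,K,dc)[:,0]
    return (np.c_[p,np.ones(len(p))]*d.reshape(-1,1)@R.T+o).reshape(h,w,3)
def proj(cam,P):
    K,dc,R,o=cam
    return cv2.projectPoints(np.array(P,float).reshape(-1,3),cv2.Rodrigues(R.T)[0],-R.T@o,K,dc)[0][:,0]
E
python3 - <<'E'
from h import *
for n in("top","scene"):
    im,d,c=grab(n); cv2.imwrite(f"pics/{n}0.png",im[...,::-1]); np.savez(f"{n}0.npz",im=im,d=d,K=c[0],dc=c[1],R=c[2],o=c[3]); print(n,c[3],c[2][:,2])
s=env.sense();print(s,Rn.from_rotvec(s["tcp_rot"]).as_matrix());print(env.camera_model("wrist")["mount"],env.grip_depth)
E
```

```text
top [0.44906121 0.10056348 1.19261877] [ 0.10471027 -0.02225429 -0.99425374]
scene [-0.43337428  1.08478623  1.00199956] [ 0.59658848 -0.58123473 -0.55339713]
{'clock': 0.1, 'joints': array([ 1.21538824e+00,  3.00409256e-01,  1.52148305e+00, -1.06181672e-05,
        1.32070053e+00, -6.65738318e-02]), 'qd': array([ 0.00055102,  0.00020108, -0.00197465, -0.0001557 ,  0.00090231,
       -0.00021502]), 'joint_torque': array([ 4.91677529e-04, -5.32647228e+01, -3.53277218e+01,  7.09792553e-02,
        2.34451942e-02, -7.32578951e-05]), 'tcp_pos': array([0.15656076, 0.52697554, 0.16656174]), 'tcp_rot': array([-4.52091501e-01, -3.10869143e+00,  1.53952930e-03]), 'force': array([ 0.15098742,  1.0410144 , -0.30331436]), 'wrist_torque': array([-0.03424023, -0.03388346, -0.0489232 ]), 'grasp_force': 0.0, 'width': 0.09404377241128664} [[-9.58577312e-01  2.84832270e-01 -3.38391695e-04]
 [ 2.84832465e-01  9.58576852e-01 -9.41255793e-04]
 [ 5.62744215e-05 -9.98651389e-04 -9.99999500e-01]]
[[ 9.98117979e-04 -9.61515728e-01 -2.74748081e-01  7.93091169e-02]
 [ 9.99999501e-01  9.69867870e-04  2.38670531e-04 -2.94887290e-04]
 [ 3.69838668e-05 -2.74748182e-01  9.61516217e-01 -2.17750795e-01]
 [ 0.00000000e+00  0.00000000e+00  0.00000000e+00  1.00000000e+00]] 0.0188
```

View pics/top0.png

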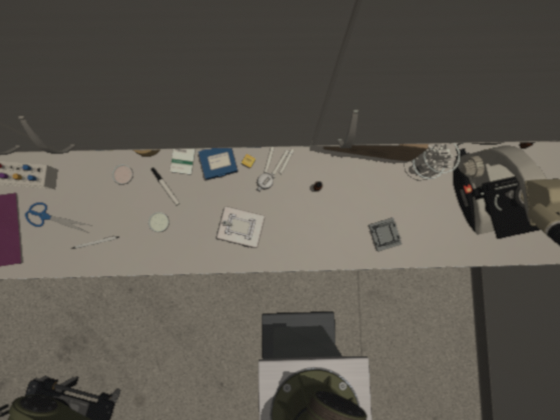

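View pics/scene0.png

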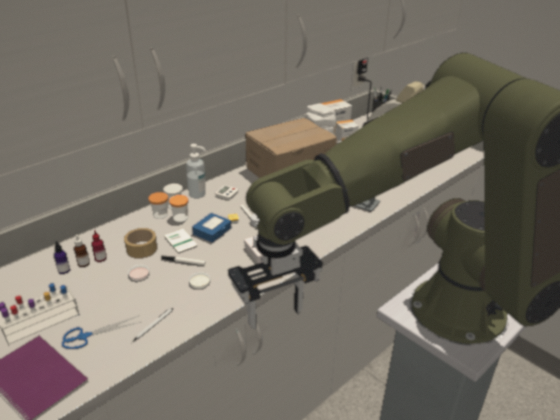

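The top view shows the white light box at about (241,227), the grey cradle at (384,234), the bottle at (316,186) and the counter near (265,181). There is free worktop between box and cradle, around (320,235). In the scene view the arm hides most of this.

Run:
```python
from h import *
z=np.load("top0.npz");c=(z["K"],z["dc"],z["R"],z["o"]);im=z["im"]
for n,px,h in(("box",(241,227),.034),("cradle",(384,234),.03),("bottle",(316,186),.05),("count",(265,181),.02),("petri",(159,222),.014),("petri2",(123,175),.014),("edge",(320,270),0),("back",(320,148),0),("free",(318,235),0)):
    print(n,onplane(c,px,h)[0].round(3),z["d"][px[1],px[0]])
hsv=cv2.cvtColor(im,cv2.COLOR_RGB2HSV)
P=cloud(c,z["d"])
m=((P[...,2]>.025)&(P[...,2]<.08)&(abs(P[...,0]-onplane(c,(241,227),.034)[0,0])<.09)&(abs(P[...,1]-onplane(c,(241,227),.034)[0,1])<.09)).astype(np.uint8)
print(m.sum());cs,_=cv2.findContours(m,0,2)
for k in cs:
    if cv2.contourArea(k)>200:
        b=cv2.boxPoints(cv2.minAreaRect(k));print(onplane(c,b,.034).round(3))
crop=cv2.resize(im[140:275,130:430],None,fx=2.66,fy=2.66,interpolation=cv2.INTER_CUBIC)
cv2.imwrite("pics/crop0.png",crop[...,::-1])
```

```text
box [0.535 0.197 0.034] 1.1464356
cradle [ 0.505 -0.217  0.03 ] 0.0
bottle [ 0.647 -0.022  0.05 ] 1.1698307
count [0.671 0.125 0.02 ] 1.1821219
petri [0.557 0.437 0.014] 1.1767654
petri2 [0.699 0.544 0.014] 1.1852502
edge [ 0.405 -0.031  0.   ] 1.182246
back [ 0.773 -0.044  0.   ] 1.2239649
free [ 0.508 -0.028  0.   ] 1.1929979
1383
[[0.506 0.267 0.034]
 [0.6   0.243 0.034]
 [0.568 0.127 0.034]
 [0.474 0.153 0.034]]
```

View pics/crop0.png

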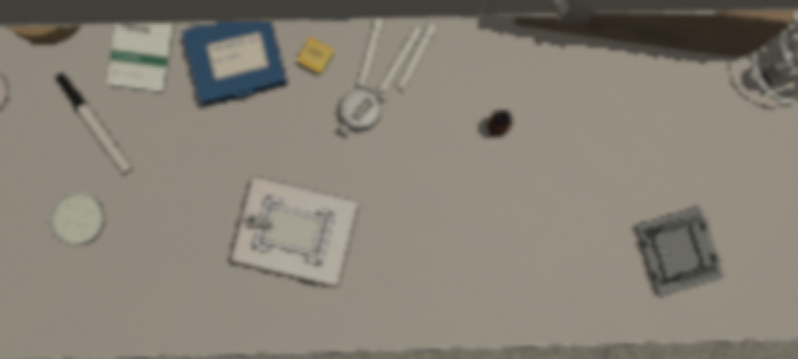

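The crop shows the tab and lug at the light box's +y end, crop pixel (258,220), closed over the pane. The cradle is at (677,250) and is turned slightly. I'll move the wrist camera over the box.

Emit:
move_arm:
  motion:
    - [1,-3.8,-1.7,0,0]
    - [1,-3.8,-1.7,0,0]
    - [1,-3.8,-1.7,0,0]
    - [1,-3.8,-1.7,0,0]
    - [1,-3.8,-1.7,0,0]
    - [1,-3.8,-1.7,0,0]
    - [1,-3.8,-1.7,0,0]
    - [1,-3.8,-1.7,0,0]
    - [1,-3.8,-1.7,0,0]
    - [1,-3.8,-1.7,0,0]
    - [1,-3.8,-1.7,0,0]
    - [1,-3.8,-1.7,0,0]

```text
clock: 1.3
tcp_pos: [0.5366, 0.2004, 0.1668]
tcp_rot: [-0.452, -3.108, 0.0]
force: [-0.8, 0.4, 0.8]
width: 0.0937
grasp_force: 0.0
```

Emit:
move_arm:
  motion:
    - [1,0,0,0,0]
    - [1,0,0,0,0]

```text
clock: 1.5
tcp_pos: [0.5356, 0.2013, 0.1664]
tcp_rot: [-0.454, -3.107, 0.001]
force: [-0.4, 0.0, -0.9]
width: 0.0942
grasp_force: 0.0
```

Run:
```python
from h import *
im,d,c=grab("wrist");s=env.sense();print(s["tcp_pos"],s["joints"],s["clock"],s["force"])
np.savez("w1.npz",im=im,d=d,K=c[0],dc=c[1],R=c[2],o=c[3]);cv2.imwrite("pics/w1.png",im[...,::-1])
z=np.load("top0.npz");ct=(z["K"],z["dc"],z["R"],z["o"])
t=z["im"][205:262,360:412];P=cloud(ct,z["d"])
# cradle outline by height on top view
g=cv2.cvtColor(z["im"],cv2.COLOR_RGB2GRAY);m=np.zeros_like(g);m[210:260,360:412]=(g[210:260,360:412]<120)
print(np.median(g[210:260,360:412]))
k=max(cv2.findContours(m,0,2)[0],key=cv2.contourArea);r=cv2.minAreaRect(k);print(r,onplane(ct,cv2.boxPoints(r),.035).round(3))
```

```text
[0.53513532 0.20204421 0.16666987] [ 2.96860473e-01  3.49902337e-01  1.45593693e+00  2.30285418e-04
  1.33659116e+00 -9.84972947e-01] 1.55 [-1.01876028  0.34433763  0.02920912]
142.0
((384.28460693359375, 234.0679931640625), (29.109363555908203, 28.205970764160156), 72.47443389892578) [[ 0.534 -0.166  0.035]
 [ 0.557 -0.246  0.035]
 [ 0.475 -0.267  0.035]
 [ 0.453 -0.188  0.035]]
```

View pics/w1.png

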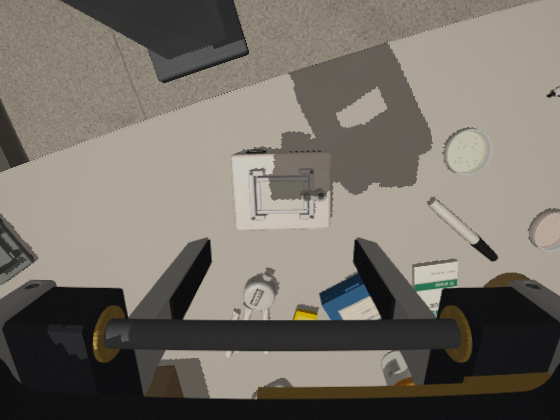

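The wrist view shows the light box centred at about (281,190) and nearly aligned, the lug at about (318,196), and the pane at (283,195).

Run:
```python
from h import *
z=np.load("w1.npz");c=(z["K"],z["dc"],z["R"],z["o"]);P=cloud(c,z["d"]);im=z["im"]
roi=np.zeros(P.shape[:2],bool);roi[140:240,222:345]=1
def rect(m,h,n):
    cs=cv2.findContours(cv2.morphologyEx(m.astype(np.uint8),cv2.MORPH_OPEN,np.ones((3,3))),0,1)[0]
    k=max(cs,key=cv2.contourArea);q=onplane(c,k[:,0],h)[:,:2]*1000
    r=cv2.minAreaRect(q.astype(np.float32));print(n,np.round(r[0],1),np.round(r[1],1),round(r[2],1));return r
zt=P[...,2];print(np.median(zt[170:220,238:246]), "worktop",np.median(zt[240:260,290:310]))
rect(roi&(zt>.018)&(zt<.08),.034,"box")
rect(roi&(zt>.04)&(zt<.08),.046,"frame+pane")
l=roi&(zt>.058)&(zt<.08);print("lug",l.sum(),P[l].mean(0).round(4) if l.any() else 0,P[l].max(0) if l.any() else 0)
# crop
cv2.imwrite("pics/w1c.png",cv2.resize(im[140:240,222:345],None,fx=6,fy=6,interpolation=cv2.INTER_CUBIC)[...,::-1])
```

```text
0.034188401192549095 worktop 0.0003923185380201588
box [533.7 201. ] [117.7  99.2] 75.0
frame+pane [537.6 206.5] [89.7 60.5] 75.0
lug 54 [0.5413 0.2271 0.0675] [0.54611161 0.230892   0.07079136]
```

View pics/w1c.png

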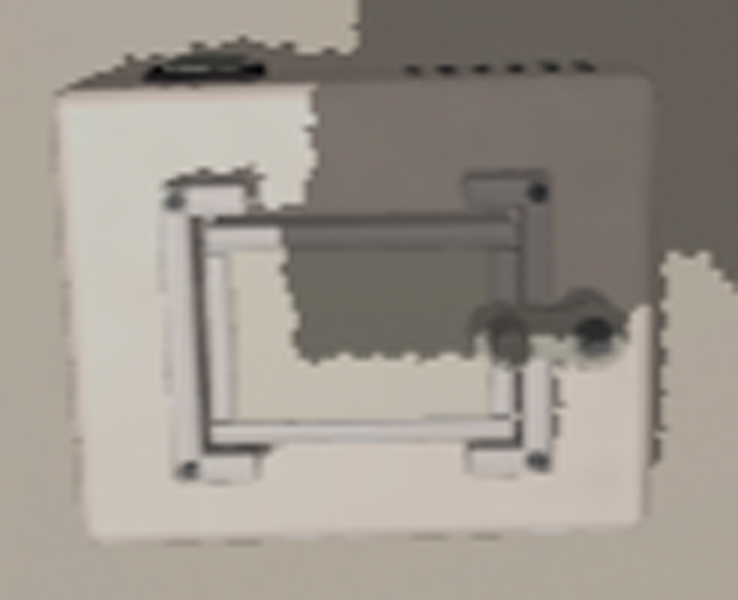

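Emit:
move_arm:
  motion:
    - [0.4,0,0,0,0.14]
    - [0.4,0,0,0,0.14]
    - [0.4,0,0,0,0.14]
    - [0.4,0,0,0,0.14]
    - [0.4,0,0,0,0.14]
    - [0.4,0,0,0,0.14]
    - [0.4,0,0,0,0.14]
    - [0.4,0,0,0,0.14]
    - [0.4,0,0,0,0.14]
    - [0.4,0,0,0,0.14]
    - [0.4,0,0,0,0.14]
    - [0.4,2.6,0,2.5,0]
  squeeze: 5

```text
clock: 2.75
tcp_pos: [0.5429, 0.2274, 0.1453]
tcp_rot: [2.492, 1.909, 0.009]
force: [0.4, -0.1, -0.2]
width: 0.0375
grasp_force: 0.0
```

Emit:
move_arm:
  motion:
    - [0.4,0,0,4,0]
    - [0.4,0,0,2.5,0]
    - [0.4,0,0,0,0]

```text
clock: 3.05
tcp_pos: [0.5396, 0.2275, 0.0739]
tcp_rot: [-2.485, -1.918, 0.009]
force: [-0.4, 0.1, 0.2]
width: 0.0374
grasp_force: 0.0
```

Run:
```python
from h import *
im,d,c=grab("wrist");s=env.sense();print(s["tcp_pos"],s["joints"],s["clock"],s["force"],s["width"],Rn.from_rotvec(s["tcp_rot"]).as_matrix()[:2,:2])
P=cloud(c,d);zt=P[...,2]
cv2.imwrite("pics/w2.png",im[...,::-1])
```

```text
[0.54100108 0.22770326 0.07653284] [3.35944747e-01 4.68319847e-01 1.50809350e+00 9.63780528e-05
 1.16746343e+00 5.92402459e-01] 3.1 [-0.61617286  1.42358741  0.53852609] 0.037546308283875895 [[ 0.25369109  0.96728282]
 [ 0.96728454 -0.25369305]]
```

View pics/w2.png

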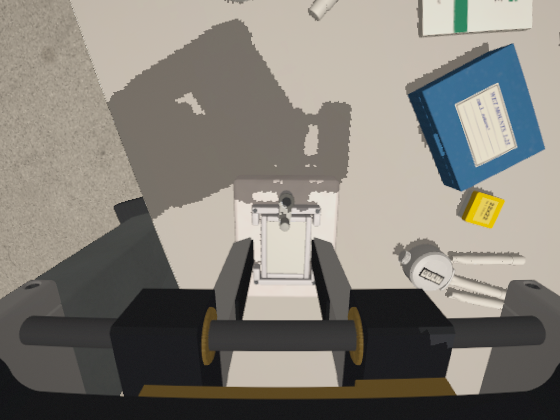

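The lug top is at about (285,221), midway between the fingertips at (252,240) and (314,240). I'll check the offset along the pads.

Run:
```python
from h import *
im,d,c=grab("wrist");s=env.sense();P=cloud(c,d);zt=P[...,2]
roi=np.zeros(zt.shape,bool);roi[195:245,262:306]=1
l=roi&(zt>.060)&(zt<.072);print(l.sum(),P[l].mean(0),P[l].max(0),s["tcp_pos"]);v,u=np.nonzero(l);print(u.mean(),v.min(),v.max())
print(onplane(c,[(285,221)],.068), proj(c,[s["tcp_pos"]]))
```

```text
96 [0.54225444 0.2286447  0.06760132] [0.54581955 0.23171003 0.07043632] [0.54204266 0.22776307 0.07811031]
282.1458333333333 219 230
[[0.54530831 0.23122612 0.068     ]] [[282.15564711 230.21409885]]
```

Emit:
move_arm:
  motion:
    - [0.4,0,0,1,0]
    - [0.4,0,0,1,0]
    - [0.1,0,0,0.1,0]
    - [0,0,0,0,0]
    - [0,0,0,0,0]
    - [0,0,0,0,0]
  squeeze: 6

```text
clock: 3.75
tcp_pos: [0.5425, 0.227, 0.0564]
tcp_rot: [2.489, 1.917, 0.001]
force: [0.6, -0.1, 0.2]
width: 0.0088
grasp_force: 0.0
```

Emit:
move_arm:
  motion:
    - [0,0,0,0,0]
    - [0,0.02,-0.25,0,0.15]
    - [0,0.02,-0.25,0,0.15]
    - [0,0.02,-0.25,0,0.15]
    - [0,0.02,-0.25,0,0.15]
    - [0,0.02,-0.25,0,0.15]
    - [0,0.02,-0.25,0,0.15]
    - [0,0.02,-0.25,0,0.15]
    - [0,0.02,-0.25,0,0.15]
    - [0,0.02,-0.25,0,0.15]
    - [0,0.02,-0.25,0,0.15]
    - [0,0,0,0,0]

```text
clock: 4.95
tcp_pos: [0.5303, 0.2465, 0.0562]
tcp_rot: [-3.127, 0.297, -0.0]
force: [0.0, -0.4, 0.3]
width: 0.0002
grasp_force: 0.0
```

Emit:
move_arm:
  motion:
    - [0,0,0,-2,0]
    - [0.4,0,0,-4,0]
    - [0.4,0,0,-3,0]
    - [0.4,0,0,0,0]
    - [0.4,0,0,0,0]

```text
clock: 5.45
tcp_pos: [0.5302, 0.2462, 0.1461]
tcp_rot: [-3.128, 0.288, -0.001]
force: [-0.5, -0.4, -1.2]
width: 0.0295
grasp_force: 0.0
```

Run:
```python
from h import *
im,d,c=grab("wrist");s=env.sense();P=cloud(c,d);zt=P[...,2];print(s["tcp_pos"],s["joints"],s["width"])
l=(zt>.058)&(zt<.073)&(abs(P[...,0]-.54)<.06)&(abs(P[...,1]-.22)<.06);n,lab,st,_=cv2.connectedComponentsWithStats(l.astype(np.uint8))
for i in range(1,n):
    if st[i,4]>8: print(st[i],P[lab==i].mean(0).round(4))
u,v=proj(c,[[.545,.22,.05]])[0].astype(int);print(u,v)
a,b=max(v-70,0),max(u-90,0)
cv2.imwrite("pics/w3.png",cv2.resize(im[a:a+140,b:b+180],None,fx=4,fy=4,interpolation=cv2.INTER_CUBIC)[...,::-1])
```

```text
[0.52981404 0.2460617  0.14514381] [ 3.72104879e-01  3.94296110e-01  1.44624046e+00 -2.00752102e-05
  1.30222503e+00  2.12742776e+00] 0.033279533054766004
[293 186   8   9  59] [0.5432 0.2281 0.0676]
302 183
```

View pics/w3.png

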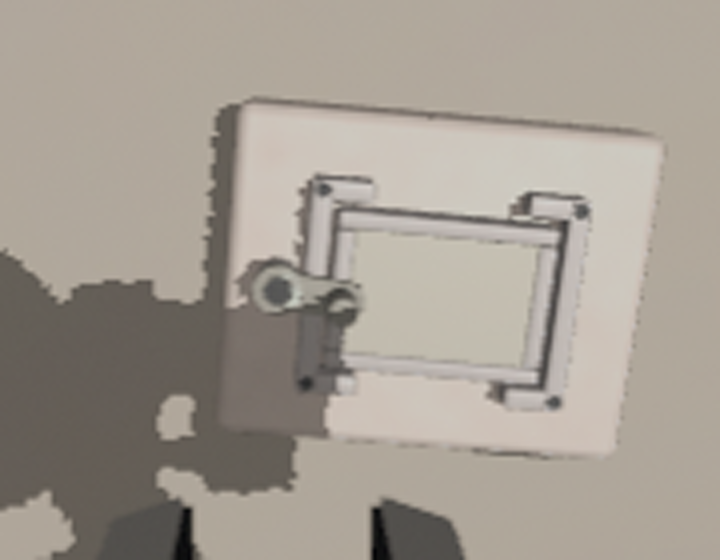

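The lug did not follow: it is still at crop pixel (340,305), angle about 0, so it slipped out of the light grip. I'll cage it instead, with stiffly held fingers, and check partway.

Emit:
move_arm:
  motion:
    - [0.3,0,0,0,-0.15]
    - [0.3,0,0,0,-0.15]
    - [0.3,0,0,0,-0.15]
    - [0.3,0,0,0,-0.15]
    - [0.3,0,0,0,-0.15]
    - [0.3,0,0,0,-0.15]
    - [0.3,0,0,0,-0.15]
    - [0.3,0,0,0,-0.15]
    - [0.3,0,0,0,-0.15]
    - [0.3,0,0,0,-0.15]
    - [0.3,-1.4,1.7,3,0]
    - [0.3,0,0,3,0]
  squeeze: 40

```text
clock: 6.7
tcp_pos: [0.5436, 0.2269, 0.0842]
tcp_rot: [2.488, 1.919, -0.001]
force: [0.5, -0.0, 0.1]
width: 0.0284
grasp_force: 0.0
```

Emit:
move_arm:
  motion:
    - [0.3,0,0,1.5,0]
    - [0.3,0,0,1.4,0]
    - [0.2,0,0,0,0]
    - [0.2,0,0,0,0]
    - [0.2,0,0,0,0]

```text
clock: 7.2
tcp_pos: [0.5436, 0.2288, 0.0582]
tcp_rot: [2.488, 1.917, 0.003]
force: [-0.7, -0.3, -0.0]
width: 0.0186
grasp_force: 0.0
```

Run:
```python
from h import *
im,d,c=grab("wrist");s=env.sense();P=cloud(c,d);zt=P[...,2];print(s["tcp_pos"],s["joints"],s["width"],s["force"])
l=(zt>.058)&(zt<.073)&(abs(P[...,0]-.54)<.05)&(abs(P[...,1]-.22)<.05);n,lab,st,_=cv2.connectedComponentsWithStats(l.astype(np.uint8))
for i in range(1,n):
    if st[i,4]>8: print(st[i],P[lab==i].mean(0).round(4))
print(proj(c,[s["tcp_pos"]]))
cv2.imwrite("pics/w4.png",cv2.resize(im[150:330,160:400],None,fx=3,fy=3,interpolation=cv2.INTER_CUBIC)[...,::-1])
```

```text
[0.54357131 0.22877679 0.0582066 ] [3.36271661e-01 4.92707030e-01 1.51832277e+00 4.22994761e-06
 1.12874475e+00 5.93835810e-01] 0.018879825424002336 [ 0.09392393 -0.39933505  0.13041276]
[274 227  11  15 127] [0.5424 0.2288 0.0669]
[[280.84514334 229.9454375 ]]
```

View pics/w4.png

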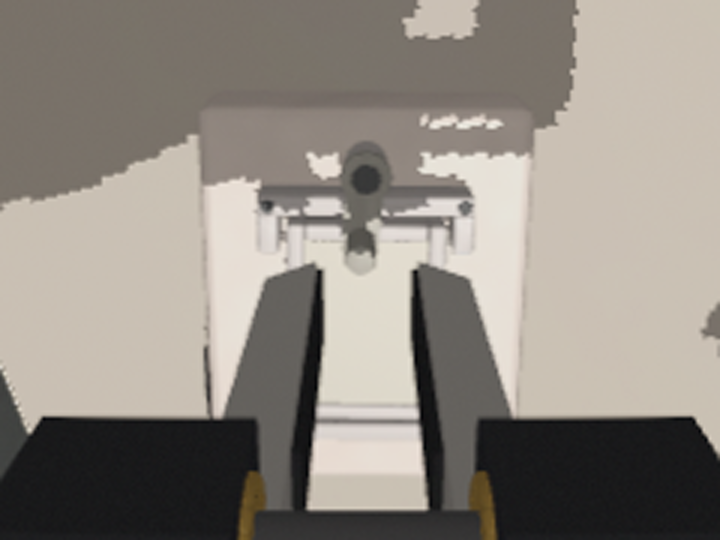

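The lug top is at crop pixel (360,262), between the fingertips at (322,265) and (415,265). The tips look nearer the camera than expected, so I'll get their true position from the depth image.

Run:
```python
from h import *
im,d,c=grab("wrist");s=env.sense();P=cloud(c,d)
M=Rn.from_rotvec(s["tcp_rot"]).as_matrix();Q=(P-s["tcp_pos"])@M*1000
print(c[0][0],c[1]);
for u in(255,260,264,267,280,298,302,308):
    for v in range(226,266,3): 
        if d[v,u]>0 and Q[v,u,2]<12: print(u,v,d[v,u].round(3),Q[v,u].round(1))
```

```text
[295.46995787   0.         281.97076117] [-0.05192425  0.          0.          0.          0.        ]
255 226 0.241 [ -0.3 -21.1  10.1]
255 229 0.241 [ -2.7 -21.2   9.5]
255 232 0.243 [ -5.6 -21.3  10.3]
255 235 0.243 [ -8.  -21.3   9.7]
255 238 0.245 [-11.1 -21.5  11. ]
255 241 0.185 [  9.3 -16.1 -45.5]
255 244 0.181 [  9.2 -15.7 -50.1]
255 247 0.177 [  8.8 -15.4 -54. ]
255 250 0.172 [  9.1 -14.9 -58.9]
255 253 0.168 [  9.4 -14.5 -63.7]
255 256 0.165 [  8.8 -14.3 -66.4]
255 259 0.161 [  9.1 -13.9 -71. ]
255 262 0.157 [  9.3 -13.5 -74.9]
255 265 0.154 [  9.1 -13.3 -78.1]
260 226 0.241 [ -0.2 -17.    9.9]
260 229 0.242 [ -2.8 -17.1  10. ]
260 232 0.242 [ -5.2 -17.1   9.3]
260 235 0.244 [ -8.2 -17.2  10.4]
260 238 0.244 [-10.7 -17.3   9.9]
260 241 0.185 [  9.3 -12.9 -45.6]
260 244 0.18 [  9.3 -12.6 -50.3]
260 247 0.176 [  9.3 -12.3 -55. ]
260 250 0.172 [  9.4 -11.9 -59.6]
260 253 0.168 [  9.1 -11.7 -63.1]
260 256 0.165 [  9.1 -11.4 -67. ]
260 259 0.161 [  9.  -11.2 -70.7]
260 262 0.157 [  9.2 -10.9 -74.8]
260 265 0.152 [  9.8 -10.5 -79.4]
264 226 0.241 [ -0.2 -13.8   9.9]
264 229 0.24
[... 1929 characters left out ...]
38 0.19 [  9.4  13.7 -40.6]
302 241 0.185 [  9.5  13.4 -45.9]
302 244 0.182 [  8.8  13.2 -49. ]
302 247 0.175 [  9.7  12.7 -55.8]
302 250 0.173 [  8.7  12.6 -58. ]
302 253 0.169 [  9.   12.3 -62.8]
302 256 0.163 [  9.6  11.9 -68.1]
302 259 0.161 [  9.1  11.7 -70.9]
302 262 0.158 [  8.9  11.5 -74.2]
302 265 0.158 [  7.4  11.5 -74.6]
308 226 0.242 [-0.5 22.2 10.8]
308 229 0.242 [-3.  22.3 10.6]
308 241 0.185 [  9.3  17.2 -45.6]
308 244 0.18 [  9.6  16.7 -51. ]
308 247 0.175 [  9.6  16.3 -55.5]
308 250 0.171 [  9.6  15.9 -59.9]
308 253 0.168 [  9.4  15.6 -63.7]
308 256 0.165 [  9.   15.4 -66.8]
308 259 0.161 [  9.2  15.  -71. ]
308 262 0.157 [  9.3  14.7 -74.9]
308 265 0.154 [  9.   14.4 -77.9]
```

The depth image shows the real fingertips end about 40 mm short of the reported TCP. The worktop and box heights come out right, so the camera pose holds. That explains the empty grasp: the fingers closed above the lug. I'll measure the tip offset finely.

Run:
```python
from h import *
im,d,c=grab("wrist");s=env.sense();P=cloud(c,d)
M=Rn.from_rotvec(s["tcp_rot"]).as_matrix();Q=(P-s["tcp_pos"])@M*1000
f=(Q[...,2]<-20)&(Q[...,2]>-60)&(abs(Q[...,1])<30)&(d>0)
for sgn in(-1,1):
    q=Q[f&(Q[...,1]*sgn>0)];print(len(q),np.sort(q[:,2])[-12:].round(1),"x",q[:,0].min(),q[:,0].max(),"y",np.percentile(q[:,1],[1,50,99]))
print(s["tcp_pos"],s["joints"][5])
```

```text
269 [-40.2 -40.2 -40.2 -40.1 -40.1 -40.  -39.8 -39.8 -39.7 -39.6 -39.2 -38.9] x -8.317757492736241 9.883482691142687 y [-19.97293159 -12.53084231  -8.20836296]
280 [-40.9 -40.9 -40.8 -40.7 -40.4 -40.1 -39.9 -39.6 -39.5 -39.3 -39.  -39. ] x -8.62402691752125 9.751003056147828 y [ 9.94926435 13.83854078 21.70963648]
[0.54342514 0.22862251 0.05787566] 0.5938974706936373
```

Emit:
move_arm:
  motion:
    - [0.2,0,-0.1,1,0]
    - [0.2,0,0,1,0]
    - [0.2,0,0,1,0]
    - [0.2,0,0,1,0]
    - [0,0,0,0,0]
    - [0,0,0,0,0]
    - [0,0,0,0,0]
  squeeze: 8

```text
clock: 8.05
tcp_pos: [0.5419, 0.2286, 0.0167]
tcp_rot: [-2.489, -1.917, 0.001]
force: [1.5, 0.7, -8.1]
width: 0.0076
grasp_force: 8.0
```

The lug is gripped now, with width 7.6 mm and 8 N. Next comes the arc.

Emit:
move_arm:
  motion:
    - [0,0.02,-0.25,0,0.15]
    - [0,0.02,-0.25,0,0.15]
    - [0,0.02,-0.25,0,0.15]
    - [0,0.02,-0.25,0,0.15]
    - [0,0.02,-0.25,0,0.15]
    - [0,0.02,-0.25,0,0.15]
    - [0,0.02,-0.25,0,0.15]
    - [0,0.02,-0.25,0,0.15]
    - [0,0.02,-0.25,0,0.15]
    - [0,0.02,-0.25,0,0.15]
    - [0,0,0,0,0]

```text
clock: 9.15
tcp_pos: [0.5309, 0.2479, 0.017]
tcp_rot: [-3.127, 0.303, -0.003]
force: [6.7, -0.2, -9.9]
width: 0.0077
grasp_force: 8.0
```

Emit:
move_arm:
  motion:
    - [0.3,0,0,0,0]
    - [0.3,0,0,0,0]
    - [0.3,0,0,-3,0]
    - [0.3,0,0,-4,0]
    - [0.3,0,0,-4,0]
    - [0.3,0,0,0,0]
    - [0.3,0,0,0,0]

```text
clock: 9.85
tcp_pos: [0.5303, 0.2482, 0.1279]
tcp_rot: [-3.127, 0.293, -0.003]
force: [0.0, -0.9, -0.7]
width: 0.0282
grasp_force: 0.0
```

Run:
```python
from h import *
im,d,c=grab("wrist");s=env.sense();P=cloud(c,d);zt=P[...,2];print(s["tcp_pos"],s["joints"],s["width"],s["force"])
l=(zt>.058)&(zt<.073)&(abs(P[...,0]-.54)<.05)&(abs(P[...,1]-.22)<.05);n,lab,st,_=cv2.connectedComponentsWithStats(l.astype(np.uint8))
for i in range(1,n):
    if st[i,4]>8: print(st[i],P[lab==i].mean(0).round(4))
def rect(m,h,n):
    k=max(cv2.findContours(m.astype(np.uint8),0,1)[0],key=cv2.contourArea);q=onplane(c,k[:,0],h)[:,:2]*1000
    r=cv2.minAreaRect(q.astype(np.float32));print(n,np.round(r[0],1),np.round(r[1],1),round(r[2],1))
near=(abs(P[...,0]-.536)<.1)&(abs(P[...,1]-.2)<.1)
rect(near&(zt>.02)&(zt<.072),.034,"box")
rect(near&(zt>.0405)&(zt<.049),.046,"frame+pane")
for h in(.046,.047):
  print(h)
```

```text
[0.52974548 0.24795338 0.12666182] [3.75124911e-01 4.11512860e-01 1.46644591e+00 6.23925802e-05
 1.26399551e+00 2.13291738e+00] 0.02857366417355481 [-0.59628984 -0.17708703 -0.98711759]
[278 203   8  10  70] [0.5325 0.2477 0.0671]
box [537.2 200.6] [119.3  96.4] 74.9
frame+pane [536.9 200.5] [76.3 60.4] 74.9
0.046
0.047
```

The tab is aside: lug at (0.5325, 0.2477), which is about 1.53 rad. The box centre refines to (0.537, 0.2005) with yaw −15.1°. Now I'll go over the pane, fingers across its long sides.

Emit:
move_arm:
  motion:
    - [0.7,0,0,0,-0.149]
    - [0.7,0,0,0,-0.149]
    - [0.7,0,0,0,-0.149]
    - [0.7,0,0,0,-0.149]
    - [0.7,0,0,0,-0.149]
    - [0.7,0,0,0,-0.149]
    - [0.7,0,0,0,-0.149]
    - [0.7,0,0,0,-0.149]
    - [0.7,0,0,0,-0.149]
    - [0.7,0,0,0,-0.149]
    - [0.7,-4.4,1.9,0,0]
    - [0.7,0,0,2,0]

```text
clock: 11.1
tcp_pos: [0.5378, 0.1975, 0.1074]
tcp_rot: [2.499, 1.902, 0.002]
force: [0.5, 0.3, 0.0]
width: 0.0658
grasp_force: 0.0
```

Emit:
move_arm:
  motion:
    - [0.7,0,0,4,0]
    - [0.7,0,0,3,0]
    - [0.7,0,0,0,0]
    - [0.7,0,0,0,0]

```text
clock: 11.5
tcp_pos: [0.5364, 0.2005, 0.037]
tcp_rot: [-2.498, -1.905, 0.002]
force: [0.5, -0.2, -0.1]
width: 0.066
grasp_force: 0.0
```

Run:
```python
from h import *
im,d,c=grab("wrist");s=env.sense();P=cloud(c,d)
M=Rn.from_rotvec(s["tcp_rot"]).as_matrix();Q=(P-s["tcp_pos"])@M*1000;zt=P[...,2]
print(s["tcp_pos"],np.degrees(np.arctan2(M[1,1],M[0,1])),s["joints"][5],s["width"],s["clock"])
f=(Q[...,2]<-20)&(Q[...,2]>-60)&(abs(Q[...,1])<60)&(d>0)&(abs(Q[...,0])<12)
for sgn in(-1,1):
    q=Q[f&(Q[...,1]*sgn>0)];print(np.sort(q[:,2])[-5:].round(1),"y",np.percentile(abs(q[:,1]),[1,50,99]),"x",q[:,0].min(),q[:,0].max())
# pane edges in tool y at mid rows
m=(zt>.040)&(zt<.052)&(abs(Q[...,0])<18)&(abs(Q[...,1])<40)&(d>0);q=Q[m];print("pane",len(q),np.percentile(q[:,1],[1,99]),np.median(zt[m]))
```

```text
[0.53718747 0.20078871 0.03810843] -15.346413305193854 0.5616761822051772 0.0657139995576417 11.55
[-37.7 -37.5 -37.3 -37.2 -37. ] y [32.17672426 33.88589268 44.01032682] x -9.03086037761059 9.336828086343454
[-37.9 -37.9 -37.5 -37.  -36. ] y [32.73049061 34.43521742 44.60678965] x -9.117541628264407 9.362320516142374
pane 2611 [-22.1217612   20.51158893] 0.0472736797343076
```

Emit:
move_arm:
  motion:
    - [0.7,0,-0.1,1.5,0]
    - [0.7,0,0,1.4,0]
    - [0.7,0,0,0.6,0]
    - [0.7,0,0,0.4,0]
    - [0.7,0,0,0,0]
  squeeze: 20

```text
clock: 12.05
tcp_pos: [0.5357, 0.2008, -0.002]
tcp_rot: [-2.498, -1.905, 0.0]
force: [0.4, 0.2, 0.7]
width: 0.0659
grasp_force: 0.0
```

Emit:
move_arm:
  motion:
    - [0.3,0,0,0,0]
    - [0.3,0,0,0,0]
    - [0.3,0,0,0,0]
    - [0.3,0,0,0,0]
    - [0.3,0,0,0,0]

```text
clock: 12.55
tcp_pos: [0.5359, 0.2009, -0.0016]
tcp_rot: [2.498, 1.905, 0.001]
force: [-0.7, 0.1, 4.3]
width: 0.0439
grasp_force: 20.0
```

Gripped at 43.9 mm with 20 N, so I'll lift.

Emit:
move_arm:
  motion:
    - [0.3,0,0,-0.5,0]
    - [0.3,0,0,-1,0]
    - [0.3,0,0,-1.5,0]
    - [0.3,0,0,-2,0]
    - [0.3,0,0,-2,0]
    - [0.3,0,0,-2,0]
    - [0.3,0,0,-1,0]
    - [0.3,0,0,0,0]

```text
clock: 13.35
tcp_pos: [0.5364, 0.2011, 0.0999]
tcp_rot: [2.497, 1.904, 0.004]
force: [1.0, 0.7, -1.3]
width: 0.0439
grasp_force: 20.0
```

Emit:
move_arm:
  motion:
    - [0.3,-1.4,0.2,0,0]
    - [0.3,-2.8,0.3,0,0]
    - [0.3,-3.6,0.4,0,0]
    - [0.3,-3.6,0.4,0,0]
    - [0.3,-3.6,0.4,0,0]
    - [0.3,-3.4,0.3,0,0]
    - [0.3,-2.5,0.2,0,0]
    - [0.3,-1.4,0.1,2,0]
    - [0.3,0,0,3,0]
    - [0.3,0,0,3,0]
    - [0.3,0,0,3,0]
    - [0.3,0,0,1,0]

```text
clock: 14.55
tcp_pos: [0.4962, -0.0208, -0.0252]
tcp_rot: [-2.496, -1.902, 0.006]
force: [0.0, -0.7, -1.8]
width: 0.044
grasp_force: 20.0
```

Emit:
move_arm:
  motion:
    - [0.3,0,0,0,0]
    - [0.3,0,0,0.5,0]
    - [0.3,0,0,0.4,0]
    - [0.3,0,0,0.3,0]
    - [0.3,0,0,0,0]
    - [0.3,0,0,0,0]

```text
clock: 15.15
tcp_pos: [0.499, -0.0203, -0.0337]
tcp_rot: [2.498, 1.905, 0.0]
force: [-0.8, -0.1, -1.0]
width: 0.0437
grasp_force: 20.0
```

Emit:
move_arm:
  motion:
    - [0.3,0,0,0.1,0]
    - [0.3,0,0,0,0]
    - [0.3,0,0,0,0]

```text
clock: 15.45
tcp_pos: [0.4989, -0.0203, -0.0349]
tcp_rot: [2.498, 1.905, 0.0]
force: [-0.6, -0.9, -1.6]
width: 0.0437
grasp_force: 20.0
```

Emit:
move_arm:
  motion:
    - [0.3,0,0,0.1,0]
    - [0.3,0,0,0,0]
    - [0.3,0,0,0,0]

```text
clock: 15.75
tcp_pos: [0.499, -0.0203, -0.0356]
tcp_rot: [2.498, 1.905, 0.0]
force: [-2.7, 0.6, 5.7]
width: 0.044
grasp_force: 20.0
```

Touched down, so I'll release, rise and look at the cradle.

Emit:
move_arm:
  motion:
    - [0.65,0,0,0,0]
    - [0.65,0,0,0,0]
    - [0.65,0,0,0,0]
    - [0.65,0,0,0,0]
    - [0.65,0,0,-1,0]
    - [0.65,0,0,-3,0]
    - [0.65,0,0,-4,0]
    - [0.65,0,0,-4,0]
    - [0.65,-4.4,1.4,-1,0]
    - [0.65,-4.4,1.4,0,0]
    - [0.65,-4.4,1.4,0,0]
    - [0.65,-4.4,1.4,0,0]

```text
clock: 16.95
tcp_pos: [0.5061, -0.2067, 0.0951]
tcp_rot: [2.497, 1.904, 0.001]
force: [0.9, 0.6, -0.3]
width: 0.0609
grasp_force: 0.0
```

Emit:
move_arm:
  motion:
    - [0.8,0,0,0,0]
    - [0.8,0,0,0,0]

```text
clock: 17.15
tcp_pos: [0.506, -0.2054, 0.0944]
tcp_rot: [-2.5, -1.902, -0.0]
force: [-0.1, 0.9, 0.3]
width: 0.073
grasp_force: 0.0
```

Run:
```python
from h import *
im,d,c=grab("wrist");s=env.sense();P=cloud(c,d);zt=P[...,2];M=Rn.from_rotvec(s["tcp_rot"]).as_matrix()
print(s["tcp_pos"],s["joints"],s["clock"]);np.savez("w5.npz",im=im,d=d,K=c[0],dc=c[1],R=c[2],o=c[3])
def rect(m,h,n):
    k=max(cv2.findContours(m.astype(np.uint8),0,1)[0],key=cv2.contourArea);q=onplane(c,k[:,0],h)[:,:2]*1000
    r=cv2.minAreaRect(q.astype(np.float32));print(n,np.round(r[0],1),np.round(r[1],1),round(r[2],1))
near=(abs(P[...,0]-.505)<.09)&(abs(P[...,1]+.217)<.09)&(d>0)
rect(near&(zt>.008)&(zt<.07),.022,"cradle")
seat=near&(zt>.019)&(zt<.0235);rect(cv2.morphologyEx(seat.astype(np.uint8),cv2.MORPH_OPEN,np.ones((3,3))),.022,"seat")
hi=near&(zt>.048)&(zt<.056)
for k in cv2.findContours(hi.astype(np.uint8),0,1)[0]:
    if cv2.contourArea(k)>20: r=cv2.minAreaRect((onplane(c,k[:,0],.053)[:,:2]*1000).astype(np.float32));print("wall",np.round(r[0],1),np.round(r[1],1),round(r[2],1))
pn=(abs(P[...,0]-.499)<.06)&(abs(P[...,1]+.02)<.06)&(zt>.008)&(zt<.02)
if pn.sum()>50: rect(pn,.014,"pane")
u,v=proj(c,[[.505,-.217,.03]])[0].astype(int);print(u,v)
cv2.imwrite("pics/w5.png",cv2.resize(im,None,fx=1.4,fy=1.4)[...,::-1])
```

```text
[ 0.50610408 -0.20447164  0.09434067] [-4.51134062e-01  3.61137447e-01  1.61654974e+00  1.39477703e-04
  1.16405789e+00 -1.82831301e-01] 17.2
cradle [ 504.6 -223.2] [83.5 77.3] 15.2
seat [ 498.6 -203.2] [48.   8.5] 15.5
wall [ 477.5 -231.9] [ 7.7 46.4] 15.1
wall [ 532.9 -216.5] [ 6.4 46.6] 15.7
pane [497.1 -30.2] [44.6 45. ] 73.7
283 218
```

View pics/w5.png

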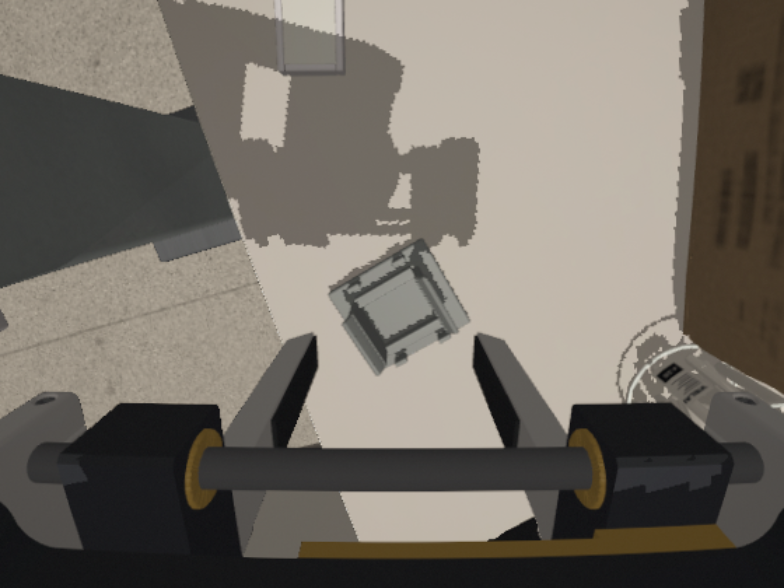

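The cradle is at about (0.505, −0.224) with its x-axis at yaw 15.3°. It appears at picture pixel (400,305), and its lips and open ends lie along the cradle's y. The pane lies flat at the top of the picture, around (310,35). I'll go back over the pane, turned 90°.

Emit:
move_arm:
  motion:
    - [0.82,4.35,-1.38,0,0]
    - [0.82,4.35,-1.38,0,0]
    - [0.82,4.35,-1.38,0,0]
    - [0.82,4.35,-1.38,0,0]
    - [0.82,0,0,0,0.143]
    - [0.82,0,0,0,0.143]
    - [0.82,0,0,0,0.143]
    - [0.82,0,0,0,0.143]
    - [0.82,0,0,0,0.143]
    - [0.82,0,0,0,0.143]
    - [0.82,0,0,0,0.143]
    - [0.82,0,0,0,0.143]

```text
clock: 18.4
tcp_pos: [0.4988, -0.021, 0.0944]
tcp_rot: [-3.132, -0.243, -0.0]
force: [0.7, -0.0, 1.2]
width: 0.0771
grasp_force: 0.0
```

Emit:
move_arm:
  motion:
    - [0.82,0,0,0,0.143]
    - [0.82,0,0,2,0.143]
    - [0.82,0,0,3,0.143]
    - [0.82,0,0,2,0]
    - [0.82,0,0,0,0]
    - [0.82,0,0,0,0]

```text
clock: 19.0
tcp_pos: [0.4992, -0.0216, 0.0249]
tcp_rot: [-3.113, 0.42, -0.001]
force: [0.4, 1.4, 0.0]
width: 0.0769
grasp_force: 0.0
```

Run:
```python
from h import *
im,d,c=grab("wrist");s=env.sense();P=cloud(c,d)
M=Rn.from_rotvec(s["tcp_rot"]).as_matrix();Q=(P-s["tcp_pos"])@M*1000;zt=P[...,2]
print(s["tcp_pos"],np.degrees(np.arctan2(M[1,1],M[0,1])),s["joints"],s["width"],s["clock"])
m=(zt>.009)&(zt<.02)&(abs(Q[...,0])<40)&(abs(Q[...,1])<45)&(d>0)
k=max(cv2.findContours(m.astype(np.uint8),0,1)[0],key=cv2.contourArea);q=(onplane(c,k[:,0],.014)[:,:2]*1000).astype(np.float32)
print(cv2.minAreaRect(q),cv2.minAreaRect(np.array([[Q[v,u,0],Q[v,u,1]] for u,v in k[:,0]],np.float32)),np.median(zt[m]))
```

```text
[ 0.49963966 -0.02185324  0.02535597] -105.39344128214609 [-1.16971607e-01  3.60939488e-01  1.80191879e+00  2.56174631e-05
  9.77240821e-01  1.72247682e+00] 0.07696948631427473 19.05
((500.66998291015625, -21.059188842773438), (59.01601791381836, 44.119415283203125), 74.68798828125) ((0.0233001708984375, -1.0509834289550781), (43.87345886230469, 59.33305358886719), 0.12301266193389893) 0.013345302767016676
```

Emit:
move_arm:
  motion:
    - [0.82,0,-0.1,2,0]
    - [0.82,0,0,2,0]
    - [0.82,0,0,1,0]
    - [0.82,0,0,0.6,0]
    - [0.82,0,0,0.3,0]
    - [0.82,0,0,0,0]
  squeeze: 25

```text
clock: 19.65
tcp_pos: [0.4997, -0.0215, -0.0345]
tcp_rot: [-3.113, 0.423, -0.001]
force: [-0.9, 0.0, 0.3]
width: 0.077
grasp_force: 0.0
```

Emit:
move_arm:
  motion:
    - [0.5,0,0,0,0]
    - [0.5,0,0,0,0]
    - [0.5,0,0,0,0]
    - [0.5,0,0,0,0]
    - [0.5,0,0,0,0]

```text
clock: 20.15
tcp_pos: [0.4997, -0.0215, -0.0345]
tcp_rot: [-3.113, 0.423, -0.001]
force: [-1.4, 0.1, 4.5]
width: 0.0595
grasp_force: 25.0
```

Gripped by the short ends at 59.5 mm. I'll lift, carry and turn.

Emit:
move_arm:
  motion:
    - [0.5,0,0,-0.5,0]
    - [0.5,0,0,-2,0]
    - [0.5,0,0,-3.5,0]
    - [0.5,0,0,-3.5,0]
    - [0.5,0,0,-2.5,0]
    - [0.5,0.5,1.6,0,0]
    - [0.5,0.9,3.0,0,0]
    - [0.5,1.1,3.6,0,0]
    - [0.5,1.1,3.6,0,0]
    - [0.5,1.1,3.5,0,0]
    - [0.5,0.8,2.6,0,0]
    - [0.5,0.4,1.4,0,0]

```text
clock: 21.35
tcp_pos: [0.5043, -0.2251, 0.0849]
tcp_rot: [3.113, -0.426, -0.001]
force: [0.2, 0.5, -1.0]
width: 0.06
grasp_force: 25.0
```

Emit:
move_arm:
  motion:
    - [0.5,0,0,0,-0.134]
    - [0.5,0,0,0,-0.134]
    - [0.5,0,0,0,-0.134]
    - [0.5,0,0,0,-0.134]
    - [0.5,0,0,0,0]
    - [0.5,0,0,0,0]

```text
clock: 21.95
tcp_pos: [0.5047, -0.2228, 0.085]
tcp_rot: [-3.114, -0.411, 0.0]
force: [0.0, -0.0, -2.4]
width: 0.0596
grasp_force: 25.0
```

```bash
cat > chk.py <<'E'
from h import *
im,d,c=grab("wrist");s=env.sense();P=cloud(c,d)
M=Rn.from_rotvec(s["tcp_rot"]).as_matrix();Q=(P-s["tcp_pos"])@M*1000;zt=P[...,2]
print(s["tcp_pos"],np.degrees(np.arctan2(M[1,1],M[0,1])),s["joints"],s["width"],s["clock"],s["force"])
def rc(m,n):
    for k in cv2.findContours(m.astype(np.uint8),0,1)[0]:
        if cv2.contourArea(k)<25: continue
        q=np.array([[Q[v,u,0],Q[v,u,1]] for u,v in k[:,0]],np.float32)
        print(n,[np.round(a,1) for a in cv2.minAreaRect(q)],"mean z",zt[m].mean().round(4))
zp=s["tcp_pos"][2]+.0345+.014
inr=(d>0)&(abs(Q[...,0])<70)&(abs(Q[...,1])<70)
rc(inr&(abs(zt-zp)<.006)&(abs(Q[...,1])<31)&(abs(Q[...,0])<30),"pane")
rc(inr&(zt>.047)&(zt<.057),"walls")
rc(inr&(zt>.010)&(zt<.057),"cradle")
E
python3 chk.py; python3 -c "
import cv2;from h import *
im,d,c=grab('wrist');cv2.imwrite('pics/w6.png',im[...,::-1])"
```

```text
[ 0.50468562 -0.22290228  0.08504184] -74.96958515928662 [-4.82292578e-01  3.84137133e-01  1.60816583e+00  8.09279722e-06
  1.14951107e+00  8.26170199e-01] 0.0601795793469554 22.0 [ 0.33071313 -0.12518356 -1.51872977]
pane [array([-0.5,  0.1]), array([61.9, 44.9]), np.float64(89.6)] mean z 0.1329
walls [array([28.8,  1.6]), array([ 6.8, 45.1]), np.float64(0.0)] mean z 0.0522
cradle [array([14.4,  1.5]), array([75.9, 54.9]), np.float64(89.8)] mean z 0.0182
```

View pics/w6.png

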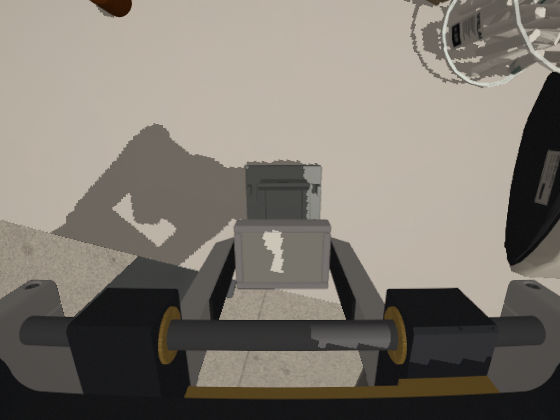

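The pane is held level above the cradle, at image (283,255) against (283,190), and aligned within 0.2°. It is about 1.4 mm off along y. I'll correct that and lower it.

Emit:
move_arm:
  motion:
    - [0.5,0.04,0.14,0,0]
    - [0.5,0,0,1.5,0]
    - [0.5,0,0,1.5,0]
    - [0.5,0,0,1,0]
    - [0.5,0,0,0,0]
    - [0.5,0,0,0,0]

```text
clock: 22.65
tcp_pos: [0.5056, -0.2246, 0.0454]
tcp_rot: [3.114, 0.416, 0.0]
force: [-0.0, -0.7, -1.7]
width: 0.0598
grasp_force: 25.0
```

```bash
python3 chk.py
```

```text
[ 0.50581267 -0.22464233  0.04570748] -74.7865993404451 [-4.84130728e-01  4.36162454e-01  1.63599546e+00 -5.11092516e-06
  1.06857970e+00  8.21143943e-01] 0.059908497907863345 22.7 [-0.37089849 -0.6826554  -1.31459337]
pane [array([-0.7,  0. ]), array([61.9, 45. ]), np.float64(89.8)] mean z 0.0932
walls [array([27.9, -0.1]), array([45.6,  6.9]), np.float64(89.9)] mean z 0.0523
cradle [array([19.8,  0.1]), array([75. , 42.6]), np.float64(90.0)] mean z 0.0193
```

Emit:
move_arm:
  motion:
    - [0.5,0,0,1,0]
    - [0.5,0,0,1,0]
    - [0.5,0,0,0.8,0]
    - [0.5,0,0,0.5,0]
    - [0.5,0,0,0.3,0]
    - [0.5,0,0,0,0]

```text
clock: 23.3
tcp_pos: [0.5053, -0.2244, 0.0086]
tcp_rot: [-3.113, -0.416, 0.001]
force: [0.2, 0.4, -1.1]
width: 0.0594
grasp_force: 25.0
```

Emit:
move_arm:
  motion:
    - [0.5,0,0,0.4,0]
    - [0.5,0,0,0.4,0]
    - [0.5,0,0,0.4,0]
    - [0.5,0,0,0.4,0]
    - [0.5,0,0,0,0]

```text
clock: 23.8
tcp_pos: [0.5051, -0.2243, -0.0076]
tcp_rot: [-3.113, -0.416, 0.001]
force: [0.4, -0.3, -1.3]
width: 0.0597
grasp_force: 25.0
```

Emit:
move_arm:
  motion:
    - [0.5,0,0,0.2,0]
    - [0.5,0,0,0.15,0]
    - [0.5,0,0,0,0]
    - [0.5,0,0,0,0]

```text
clock: 24.2
tcp_pos: [0.5055, -0.2245, -0.0104]
tcp_rot: [3.114, 0.416, 0.0]
force: [-0.4, -0.6, -1.8]
width: 0.0602
grasp_force: 25.0
```

Emit:
move_arm:
  motion:
    - [0.5,0,0,0.1,0]
    - [0.5,0,0,0,0]
    - [0.5,0,0,0,0]

```text
clock: 24.5
tcp_pos: [0.5055, -0.2245, -0.0114]
tcp_rot: [3.114, 0.416, 0.0]
force: [-0.7, -0.2, -2.1]
width: 0.0599
grasp_force: 25.0
```

Emit:
move_arm:
  motion:
    - [0.5,0,0,0.1,0]
    - [0.5,0,0,0,0]
    - [0.5,0,0,0,0]

```text
clock: 24.8
tcp_pos: [0.5055, -0.2245, -0.0125]
tcp_rot: [3.114, 0.416, -0.0]
force: [0.7, 0.5, -2.3]
width: 0.0597
grasp_force: 25.0
```

Emit:
move_arm:
  motion:
    - [0.5,0,0,0.1,0]
    - [0.5,0,0,0,0]
    - [0.5,0,0,0,0]

```text
clock: 25.1
tcp_pos: [0.5056, -0.2245, -0.0125]
tcp_rot: [3.114, 0.416, 0.0]
force: [-5.2, 1.9, 10.4]
width: 0.0598
grasp_force: 25.0
```

The pane is seated at the expected height, so I'll release and rise.

Emit:
move_arm:
  motion:
    - [0.6,0,0,0,0]
    - [0.75,0,0,0,0]
    - [0.8,0,0,0,0]
    - [0.8,0,0,0,0]
    - [0.8,0,0,0,0]
    - [0.8,0,0,-1,0]
    - [0.8,0,0,-3,0]
    - [0.8,0,0,-4,0]
    - [0.8,0,0,-4,0]
    - [0.8,-4,0,-1,0]
    - [0.8,0,0,0,0]
    - [0.8,0,0,0,0]

```text
clock: 26.3
tcp_pos: [0.4669, -0.2352, 0.1174]
tcp_rot: [3.113, 0.415, 0.002]
force: [-0.2, -0.0, -0.9]
width: 0.0753
grasp_force: 0.0
```

Run:
```python
from h import *
im,d,c=grab("wrist");s=env.sense();P=cloud(c,d);zt=P[...,2]
C=np.array([.5055,-.2245]);a=np.radians(15.2);R=np.array([[np.cos(a),np.sin(a)],[-np.sin(a),np.cos(a)]])
q=(P[...,:2]-C)@R.T*1000
m=(d>0)&(abs(q[...,0])<21)&(abs(q[...,1])<29);print(s["tcp_pos"],s["force"],m.sum(),np.percentile(zt[m],[2,50,98]))
A=np.c_[q[m],np.ones(m.sum())];print("tilt",np.linalg.lstsq(A,zt[m]*1000,rcond=None)[0])
n=(d>0)&(abs(q[...,0])<30)&(abs(q[...,1])<40)&(abs(zt-.036)<.004);n=cv2.morphologyEx(n.astype(np.uint8),cv2.MORPH_OPEN,np.ones((3,3)))
k=max(cv2.findContours(n,0,1)[0],key=cv2.contourArea);print(cv2.minAreaRect((onplane(c,k[:,0],.036)[:,:2]*1000).astype(np.float32)))
```

```text
[ 0.46709603 -0.23496397  0.11682239] [ 0.60866017  0.42641698 -0.71089467] 15990 [0.03447548 0.27118685 0.29121297]
tilt [-8.44926397e+00  4.32419875e-02  1.31415475e+02]
((505.5517578125, -225.18817138671875), (43.6091194152832, 59.0383415222168), 15.224580764770508)
```

Run:
```python
from h import *
im,d,c=grab("wrist");P=cloud(c,d);zt=P[...,2]*1000
a=np.radians(15.2);R=np.array([[np.cos(a),np.sin(a)],[-np.sin(a),np.cos(a)]]);q=(P[...,:2]-[.5055,-.2248])@R.T*1000
m=(d>0)&(abs(q[...,0])<20)&(abs(q[...,1])<28)&(zt<60);print(m.sum(),np.percentile(zt[m],[2,50,98]),np.linalg.lstsq(np.c_[q[m],np.ones(m.sum())],zt[m],rcond=None)[0])
im,d,c=grab("top");P=cloud(c,d);s=env.sense();print(s["clock"])
z=np.load("top0.npz")["im"];df=cv2.absdiff(z,im).max(2)
for n,(u,v) in dict(bottle=(316,186),count=(265,181),petri=(159,222)).items(): print(n,df[v-12:v+12,u-12:u+12].mean())
```

```text
2163 [33.69858222 35.27013298 37.06482634] [ 2.80157993e-03 -1.87775157e-05  3.53188914e+01]
26.45
bottle 11.508680555555555
count 12.15798611111111
petri 13.006944444444445
```

The pane's top reads 35.3 mm and flat, carrying the same −0.7 mm bias as earlier readings, so it is fully seated. Handing in.

```bash
python3 -c "
from workcell import env
print(env.close_job())"
```

```text
the job is handed in; nothing more can be done
None
```

The job is handed in at about 26 s of the 61 s allowed: the tab is turned aside (about 1.53 rad), the pane was set down flat and released on the worktop, and it now lies flat, centred and released on the cradle's seat. I checked this with the wrist camera; the counter, dishes and bottle were never approached, and the hand-in gave no verdict.

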